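Rock a ground stopper loose from its glass jar

ROBOT

A 7-joint arm with a two-finger parallel gripper is mounted at the origin on the work surface. World frame = base frame: x ahead of the robot, y to its left, z up, the work surface at z = 0. Lengths are in mm, angles in degrees, forces in N, time in s.
With the tool pointing down it reaches from about 400 to 850 mm from the base axis. Payload 4.5 kg.
Tool frame: the origin (TCP) lies at the very end of the fingers, on their centre line; the grasp point (between the pads) lies bot.grip_point_offset behind it (bot.grip_point_offset is the distance from the TCP to the grasp point, in mm); z points along the fingers, y is the line along which they close (so a half turn about z gives the same grasp; the last joint's range is limited). The gripper opens to 85 mm and grips with 20 to 120 N. Pads are 22 mm wide; open, the fingers measure 114 mm over their backs; the gripper's body (76 mm by 85 mm) begins 54 mm behind the grasp point. The pads swing forward as they close: fully open they stand 13 mm farther back than shut.
Start: joints at [74.53, 39.483, -11.15, 89.685, 9.013, 51.709, -12.324], TCP at [186.997, -596.394, 231.317] pointing down, gripper open.
Joint ranges: [-172.22, 172.22], [-26.19, 119.32], [-84.43, 86.54], [7.71, 146.69], [-57.33, 237.33], [2.42, 119.75], [-152.13, 152.13]. Speed limits (degrees/s): [147.25, 147.25, 180, 180, 180, 180, 180].

INTERFACE

Orientations are given as [roll, pitch, yaw] about the fixed x, y, z axes, in that order (R = Rz(yaw) Ry(pitch) Rx(roll)).
In Python, from plant import bot, grab_frame gives the robot as it stands.
- The arm moves only by the shell command python3 -m creep 'ROWS'. ROWS is JSON, a list that holds one entry, the list of rows, each a list of 7 numbers: the shift along the tool's x, y, z normalised to -1 to 1, where 1 is 0.3 m, then the turn, a rotation vector about the tool's x, y, z normalised to -1 to 1, where 1 is 0.08 rad, then the gripper's target within -1 to 1 (fully open at 1, half-way at 0, shut at -1). A call has 1 to 12 rows; each row shifts and turns the commanded pose from where the row before left it, along the tool's axes as they then stand; what a row does not reach is not made up. A row lasts 1/12 s, in which the tool goes at most 41.7 mm and 7.16 degrees, less where a joint would pass 70% of its speed; a pose out of reach is approached as far as the arm can. A call with a number of a shift or a turn outside -1 to 1 is refused whole. A call with a gripper value outside its range is refused whole. The fingers move at their own pace and stop on an object; the grip force is fixed at half the most. Time passes only in rows, so rows that do not move let the fingers close. It gives the time, the measured TCP pose, the force, the opening and the grip force at its end, in the units of the state.
- bot.get_state(): the state, without advancing time (a new reading comes with each control period).
- grab_frame(name): name is "scene" or "top"; returns a dict with "image" (420x560x3 uint8, red, green, blue), "K" (3x3 intrinsics, pixels), "rvec" (rotation vector, rad) and "tvec" (3), from world to camera coordinates, as OpenCV has them. Camera axes: x right, y down, z forward; pixel columns grow to the right and rows downward; lengths in mm; the calibration is good to about 2 mm. A picture is of the moment at which its call begins. There is no depth.
- bot.job_done(): hands the job in; it is judged then, once.
The state is a dict: "time": time; "qpos": joint angles; "joint_vel": joint speeds; "joint_torque": joint torques, N m; "eef_pos": TCP position; "tcp_rot": TCP orientation; "ft_force": force on the tool from outside, world axes, zero at the start; "torque": the same for the moment, N m; "gripper_width": finger opening in mm; "grip_force": force on a finger pad.
Only numpy, scipy, OpenCV 4.12 (cv2) and the standard library are available. Lean on these libraries where they do the work, as an engineer would, in place of code of your own. Each camera call takes 0.05 s, during which the arm holds its last target. There are 200 camera calls.

TASK

The blue stopper with the flat knob has just been ground into the heavy glass jar on the stopped lap and has bound tight; a straight pull would only bring the jar up with it. Take it by the knob and rock it from side to side, easing it up a little with each rock until it frees, while the jar stays standing where it is and the tumbler, stone and cork block are left alone. Finish while still holding the stopper upright over the jar's mouth, just clear of the rim by about a finger's breadth.

Things in the scene. Friction and masses are not known exactly. Their poses are not given: they have to be found in the camera images.
- lap: round cast-iron grinding disc, 350 mm across, grey with turned rings, in a dark green pan 400 mm across and 10 mm high; fixed, not turning. Origin on the bench under its centre, z up; the disc's flat top is 19.5 mm above the bench.
- jar: squat heavy clear glass jar, about 1.3 kg, standing loose on the lap: foot 104 mm across, belly 126 mm across at 42 mm height, neck 60 mm across outside, flat rim 100 mm above the foot. Origin at the centre of the underside of its foot, z up. It is not clamped: pulled straight up on the stopper, it lifts off the lap before the stopper lets go.
- jar_mouth (a point): centre of the jar's mouth, at the height of the rim, 100 mm above the underside of the foot; axes as the jar's.
- stopper: blue glass stopper, 0.2 kg, 78 mm tall, axis z up. Origin at the centre of the plug's underside. Plug 38 mm across, 16 mm long; collar 48 mm across from 16 to 22 mm; stem 24 mm across; flat tablet knob from 28 to 78 mm: 44 mm wide along x, 22 mm thick along y (flat faces look to +y and -y). At the start the plug is 13 mm deep in the neck, the collar 3 mm above the rim.
- tumbler: small greenish drinking glass, 62 mm across, 85 mm tall, standing on the lap beside the jar; leave alone. Origin under its centre.
- stone: dark grey grinding hand-stone, 95 x 28 x 25 mm, lying on the bench; leave alone. Origin under its centre, long along x.
- cork_block: wood block faced with cork, 90 x 55 x 38 mm, lying on the bench; leave alone. Origin under its centre, long along x.
- knob (a point): centre of the stopper's tablet knob, 53 mm above the plug's underside, axes as the stopper's: the place to grip, across the 22 mm thickness, fingers from above. 25 mm of knob stands above it, 31 mm below it down to the collar. Rocked towards its flat faces the knob cannot turn between the fingers; rocked edge to edge it may unless gripped hard. A 60 N grip does it no harm.
- jar_neck (a point): centre of the ground zone in the neck, 6 mm below the rim. It grips the plug all round from 1 to 11 mm below the rim: 19 to 26 N against a straight pull. Leaned about this point (0.3 N m) the plug slips up on one side and down on the other: each swing from some 6 degrees one way to 6 the other lets it rise 2 mm with little pull. Over 7 degrees the collar meets the rim at first.
Not all that is in view belongs to the job. There is more than one size of the stopper; the job needs the smallest. Of the things shaped like the jar, the clear one is meant.

How it is judged:
By the outcome, as a careful person would: the job done as asked, in the order asked, and still so for the second after the job is handed in, while the arm keeps its last pose, push and grip.
It also fails if it takes over 42 s, if anything falls off the work surface, if the arm or the gripper's body presses on something with over 40 N, if the wrist force passes 120 N, or if a joint passes its speed limit or range.

## Working session

There is one attempt and no reset: what is moved stays moved. The work goes in short steps, Python scripts to look and compute and a shell command to move; the robot and the scene stay as the last step left them, time stands still between calls to the robot, and variables do not carry over. Pictures are saved under pics/ and viewed, at most 10 in all, crops included, and the job is handed in when it is done.

```bash
mkdir -p pics; ls; python3 - <<'E'
from plant import bot, grab_frame
import cv2
print(bot.get_state(), bot.grip_point_offset)
for n in ("scene","top"):
    f=grab_frame(n); cv2.imwrite(f"pics/{n}0.png",f["image"][:,:,::-1]); print(n,f["K"],f["rvec"],f["tvec"])
E
```

```text
pics
{'time': 0.0, 'qpos': array([ 74.52974976,  39.53265168, -11.14482433,  89.74373057,
         9.01105489,  51.71069754, -12.32631776]), 'joint_vel': array([-0.01462139, -0.02763217,  0.03422048,  0.0429171 , -0.07925832,
       -0.08196196, -0.01171499]), 'joint_torque': array([ 6.34958033e-04, -5.39610565e+01, -1.26635492e+00, -1.58544123e+01,
        9.07443085e-03,  9.38986370e-03,  7.97707884e-06]), 'eef_pos': array([ 186.73571974, -595.77572801,  230.49514722]), 'tcp_rot': array([-1.79894833e+02,  6.64059648e-03,  1.74085708e+01]), 'ft_force': array([ 0.05692128, -1.14501505,  0.26342176]), 'torque': array([0.03379898, 0.01094448, 0.029799  ]), 'grip_force': 0.0, 'gripper_width': 85.53264131636612} 18.700000000000003
scene [[495.14041695   0.         274.3901036 ]
 [  0.         495.14041695 204.86251905]
 [  0.           0.           1.        ]] [ 1.53634666  1.82267444 -0.92792105] [  94.53799211 -195.79221517 1633.97129337]
top [[428.05887039   0.         278.89936479]
 [  0.         428.05887039 216.82097589]
 [  0.           0.           1.        ]] [ 2.1457241  -2.1638414   0.17072669] [  -2.23694512  499.78652891 1190.37894028]
```

View pics/scene0.png

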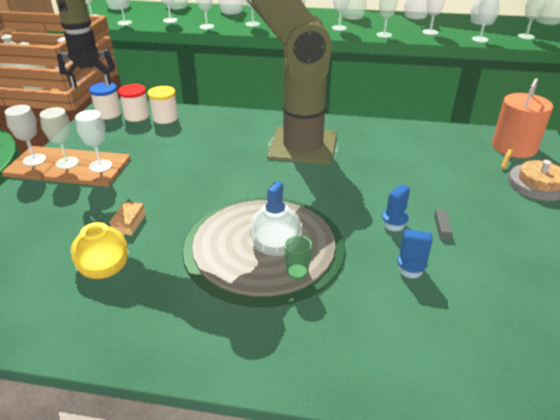

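View pics/top0.png

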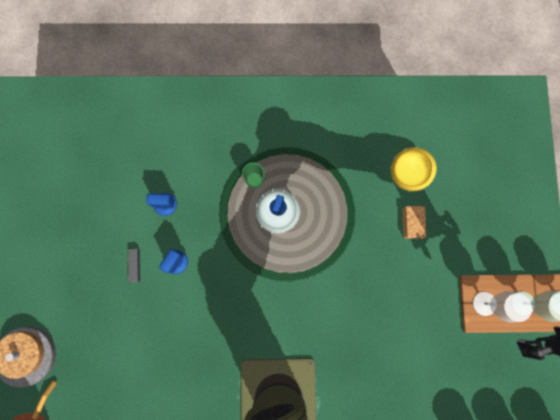

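The jar with the small stopper stands on the lap, with the knob at about (275,197) in scene and (278,205) in top. The two larger stoppers stand on the bench. Next I fit the knob's x, y and yaw to the blue silhouettes.

```bash
cat > fit.py <<'E'
import numpy as np, cv2
from plant import bot, grab_frame
from scipy.spatial.transform import Rotation as R
def proj(f,P):
    return cv2.projectPoints(np.float64(P).reshape(-1,1,3),np.float64(f["rvec"]),np.float64(f["tvec"]),f["K"],None)[0].reshape(-1,2)
def parts():
    a=np.linspace(0,2*np.pi,32,endpoint=False)
    cyl=lambda r,z0,z1:np.array([[r*np.cos(t),r*np.sin(t),z] for z in(z0,z1) for t in a])
    box=np.array([[x,y,z] for x in(-22,22) for y in(-11,11) for z in(28,78)],float)
    return [cyl(24,16,22),cyl(12,22,28),box]
def render(f,x,y,z,yaw,S=8,roi=None):
    x0,y0,w,h=roi
    m=np.zeros((h*S,w*S),np.uint8)
    M=R.from_euler("z",yaw,degrees=True).as_matrix()
    for P in parts():
        p=(proj(f,P@M.T+[x,y,z])-[x0,y0]+.5)*S
        cv2.fillConvexPoly(m,cv2.convexHull(np.int32(np.round(p))),255)
    return cv2.resize(m,(w,h),interpolation=cv2.INTER_AREA)/255.
def blue(im):
    h=cv2.cvtColor(im,cv2.COLOR_RGB2HSV)
    return ((h[...,0]>100)&(h[...,0]<125)&(h[...,1]>140)&(h[...,2]>50)).astype(float)
E
python3 - <<'E'
from fit import *
from scipy.optimize import minimize
F={n:grab_frame(n) for n in("scene","top")}
roi={"scene":(250,170,60,60),"top":(250,180,60,60)}
B={}
tiles=[]
for n,f in F.items():
    x,y,w,h=roi[n]; B[n]=blue(f["image"])[y:y+h,x:x+w]; print(n,B[n].sum())
def cost(p,ns=("scene","top")): return sum(((render(F[n],p[0],p[1],106.5,p[2],roi=roi[n])-B[n])**2).sum() for n in ns)
# start: ray of top blob to z=160
f=F["top"];M=cv2.Rodrigues(f["rvec"])[0];c=-M.T@f["tvec"]
d=M.T@np.linalg.inv(f["K"])@[278,205,1]; s=c+d*(160-c[2])/d[2]; print(s)
best=min((minimize(cost,[s[0],s[1],y],method="Nelder-Mead",options=dict(initial_simplex=[[s[0],s[1],y],[s[0]+15,s[1],y],[s[0],s[1]+15,y],[s[0],s[1],y+20]])) for y in range(0,180,30)),key=lambda r:r.fun)
print(best.x,best.fun)
for n in F:
    g=[np.r_[0,0]]
    print(n,minimize(cost,best.x,args=((n,),),method="Nelder-Mead",options=dict(initial_simplex=best.x+np.array([[0,0,0],[6,0,0],[0,6,0],[0,0,10]]))).x)
    x,y,w,h=roi[n]; im=cv2.resize(F[n]["image"][y:y+h,x:x+w],None,fx=6,fy=6,interpolation=cv2.INTER_CUBIC)
    m=(cv2.resize(render(F[n],best.x[0],best.x[1],106.5,best.x[2],roi=roi[n]),None,fx=6,fy=6)>.5).astype(np.uint8)
    cv2.drawContours(im,cv2.findContours(m,0,1)[0],-1,(255,0,0),1); tiles.append(im)
cv2.imwrite("pics/fit0.png",np.hstack(tiles)[:,:,::-1])
# jar neck check and lap
print(proj(F["top"],[[best.x[0],best.x[1],119.5]]))
E
```

```text
scene 96.0
top 200.0
[512.77094079  -2.35705316 160.        ]
[513.11199394  -3.27877501   9.16706473] 433.6640215301807
scene [513.72220585  -1.07883991   9.30582803]
top [ 5.14626046e+02 -3.03731572e+00  4.34378240e-03]
[[278.14546602 207.43544924]]
```

View pics/fit0.png

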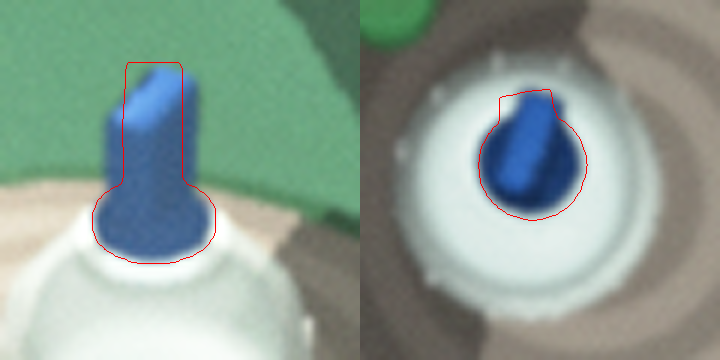

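```bash
python3 - <<'E'
from fit import *
from scipy.optimize import minimize
F={n:grab_frame(n) for n in("scene","top")}
roi={"scene":(260,175,36,42),"top":(262,188,36,34)}
B={};tiles=[]
for n,f in F.items():
    x,y,w,h=roi[n]; i=f["image"][y:y+h,x:x+w].astype(int); B[n]=((i[...,2]-i[...,0]>40)&(i[...,2]-i[...,1]>15)).astype(float)
def cost(p,ns=("scene","top")): return sum(((render(F[n],p[0],p[1],106.5,p[2],roi=roi[n])-B[n])**2).sum() for n in ns)
def fit(s,ns=("scene","top")): return minimize(cost,s,args=(ns,),method="Nelder-Mead",options=dict(initial_simplex=np.array(s)+np.array([[0,0,0],[9,0,0],[0,9,0],[0,0,15]])))
best=min((fit([513,-3,y]) for y in range(-75,90,30)),key=lambda r:r.fun)
print(best.x,best.fun)
for n in F:
    r=fit(best.x,(n,));print(n,B[n].sum(),r.x,r.fun)
    x,y,w,h=roi[n]; im=cv2.resize(F[n]["image"][y:y+h,x:x+w],(360,360),interpolation=cv2.INTER_CUBIC)
    m=(cv2.resize(render(F[n],*best.x[:2],106.5,best.x[2],roi=roi[n]),(360,360))>.5).astype(np.uint8)
    cv2.drawContours(im,cv2.findContours(m,0,1)[0],-1,(255,0,0),1); tiles.append(im)
cv2.imwrite("pics/fit1.png",np.hstack(tiles)[:,:,::-1])
E
```

```text
[514.14751476  -3.28044605  -6.06246564] 83.84658208381393
scene 447.0 [513.20144571  -3.83657356  -5.61525605] 50.96362937331796
top 253.0 [514.16537946  -2.73394219  -8.87637572] 29.48103037293349
```

View pics/fit1.png

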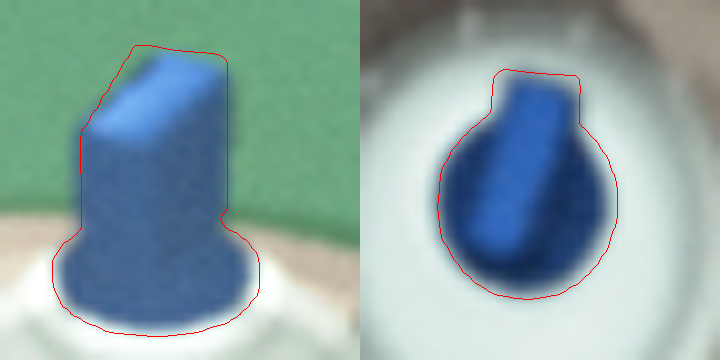

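```bash
python3 - <<'E'
from fit import *
def ray(f,u,z):
    M=cv2.Rodrigues(f["rvec"])[0];c=-M.T@f["tvec"];d=M.T@np.linalg.inv(f["K"])@[*u,1]; return (c+d*(z-c[2])/d[2])[:2]
for n,roi in (("top",(262,188,36,34)),("scene",(260,175,36,27))):
    f=grab_frame(n);x,y,w,h=roi;i=f["image"][y:y+h,x:x+w].astype(int)
    b=(i[...,2]-i[...,0]>40)&(i[...,2]-i[...,1]>15)
    v=i[...,2]; 
    for t in (150,165,180):
        ys,xs=np.nonzero(b&(v>t))
        if len(xs)<10: print(n,t,len(xs));continue
        W=np.array([ray(f,(a+x,c+y),184.5) for a,c in zip(xs,ys)])
        C=W.mean(0);l,V=np.linalg.eigh(np.cov(W.T));d=V[:,1]
        print(n,t,len(xs),C,np.degrees(np.arctan(d[1]/d[0])),np.sqrt(12*l))
E
```

```text
top 150 90 [514.76818906  -0.88018432] -11.793358927813337 [19.88124452 42.73545467]
top 165 60 [514.26757901  -0.62440706] -18.539241419052647 [11.35862764 39.08489138]
top 180 25 [5.08590420e+02 4.20943891e-01] -22.76912852627514 [ 6.60505923 27.96137897]
scene 150 100 [519.98936229  -2.81197523] -12.120328947424941 [19.56650645 48.21154981]
scene 165 84 [517.25415423  -2.87712498] -15.088805145982247 [17.49475665 42.74954975]
scene 180 69 [516.80626322  -2.93750582] -16.38076765563937 [15.29360895 41.93591695]
```

Yaw is about -15° and the knob is at about (515,-2). I'll raise the tool, travel over, and then turn.

```bash
python3 -m creep '[[[0,0,-0.08,0,0,0,1],[0,0,-0.11,0,0,0,1],[0,0,-0.06,0,0,0,1],[0.04,-0.04,0,0,0,0,1],[0.08,-0.077,0,0,0,0,1],[0.08,-0.077,0,0,0,0,1],[0.08,-0.077,0,0,0,0,1],[0.08,-0.077,0,0,0,0,1],[0.08,-0.077,0,0,0,0,1],[0.08,-0.077,0,0,0,0,1],[0.08,-0.077,0,0,0,0,1],[0.08,-0.077,0,0,0,0,1]]]'
```

```text
time: 1.4
eef_pos: [323.3, -346.1, 306.5]
tcp_rot: [180.0, -0.0, 17.4]
ft_force: [0.5, 0.2, -0.2]
gripper_width: 85.5
grip_force: 0.0
```

```bash
python3 -m creep '[[[0.08,-0.077,0,0,0,0,1],[0.08,-0.077,0,0,0,0,1],[0.08,-0.077,0,0,0,0,1],[0.08,-0.077,0,0,0,0,1],[0.08,-0.077,0,0,0,0,1],[0.08,-0.077,0,0,0,0,1],[0.08,-0.077,0,0,0,0,1],[0.08,-0.077,0,0,0,0,1],[0.08,-0.077,0,0,0,0,1],[0.06,-0.06,0,0,0,0,1],[0.03,-0.03,0,0,0,0,1],[0,0,0,0,0,0,1]]]'
```

```text
time: 2.4
eef_pos: [485.6, -47.6, 306.4]
tcp_rot: [-179.9, -0.1, 17.7]
ft_force: [0.1, 0.3, -0.9]
gripper_width: 85.6
grip_force: 0.0
```

```bash
python3 -m creep '[[[0,0,0,0,0,0.5,1],[0,0,0,0,0,0.9,1],[0,0,0,0,0,0.9,1],[0,0,0,0,0,0.9,1],[0,0,0,0,0,0.9,1],[0,0,0,0,0,0.9,1],[0,0,0,0,0,0.9,1],[0,0,0,0,0,0.8,1],[0,0,0,0,0,0.37,1],[0,0,0,0,0,0,1]]]'; python3 -c "
from plant import bot
print(bot.get_state())"
```

```text
time: 3.23
eef_pos: [483.7, -52.5, 306.3]
tcp_rot: [179.9, 0.0, -15.2]
ft_force: [0.3, -0.8, 0.3]
gripper_width: 85.2
grip_force: 0.0
{'time': 3.2333, 'qpos': array([   5.70609793,   23.39337915,   -7.33415317,  107.09907849,
          3.89146517,   49.77550704, -108.7013243 ]), 'joint_vel': array([ 0.02808149,  0.16664175, -1.19046773, -0.24563386,  0.30276217,
       -0.04216006,  2.1655274 ]), 'joint_torque': array([-1.35252778e-01, -3.94523478e+01, -1.05172335e-01, -1.55920959e+01,
       -2.96340371e-02,  5.20891899e-05, -2.94613782e-01]), 'eef_pos': array([483.68456367, -52.50352473, 306.31875668]), 'tcp_rot': array([ 1.79928758e+02,  1.22889552e-02, -1.51534292e+01]), 'ft_force': array([ 0.25668479, -0.77871478,  0.33190101]), 'torque': array([-0.00273842, -0.03289981, -0.01832733]), 'grip_force': 0.0, 'gripper_width': 85.16700963485215}
```

```bash
python3 -m creep '[[[0.01,-0.03,0,0,0,0,1],[0.02,-0.07,0,0,0,0,1],[0.02,-0.07,0,0,0,0,1],[0.005,-0.019,0,0,0,0,1],[0,0,0.06,0,0,0,1],[0,0,0.1,0,0,0,1],[0,0,0.1,0,0,0,1],[0,0,0.1,0,0,0,1],[0,0,0.09,0,0,0,1],[0,0,0.06,0,0,0,1],[0,0,0.04,0,0,0,1],[0,0,0,0,0,0,0]]]'
```

```text
time: 4.23
eef_pos: [513.2, -0.6, 138.9]
tcp_rot: [179.9, 0.3, -15.0]
ft_force: [-0.8, 0.8, 0.1]
gripper_width: 75.5
grip_force: 0.0
```

```bash
python3 -m creep '[[[0,0,0,0,0,0,-0.25],[0,0,0,0,0,0,-0.25],[0,0,0,0,0,0,-0.25],[0,0,0,0,0,0,-0.25],[0,0,0,0,0,0,-0.25]]]'; python3 - <<'E'
from fit import *
t=[]
for n,(x,y) in (("scene",(248,165)),("top",(250,180))):
    f=grab_frame(n);t.append(cv2.resize(f["image"][y:y+50,x:x+60],(400,333),interpolation=cv2.INTER_CUBIC))
cv2.imwrite("pics/g1.png",np.hstack(t)[:,:,::-1])
E
```

```text
time: 4.65
eef_pos: [515.5, -0.2, 142.1]
tcp_rot: [-180.0, -0.1, -15.0]
ft_force: [0.3, -0.4, -0.2]
gripper_width: 31.9
grip_force: 0.0
```

View pics/g1.png

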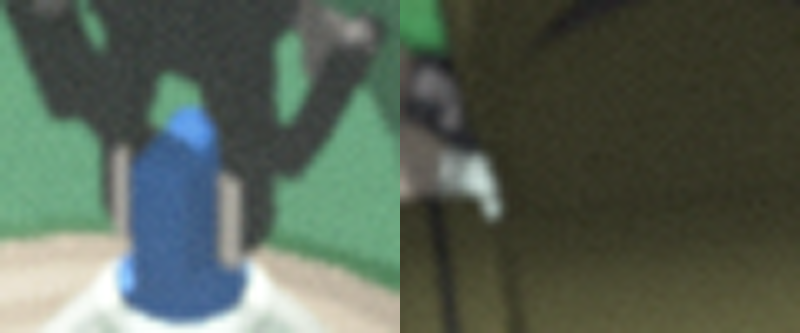

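The fingers straddle the knob about evenly in the scene view, with the knob between x≈135 and 215 and a pad on either side. I'll close in steps and watch the side force.

```bash
python3 -m creep '[[[0,0,0,0,0,0,-0.35],[0,0,0,0,0,0,-0.35]]]';python3 -m creep '[[[0,0,0,0,0,0,-0.4],[0,0,0,0,0,0,-0.4]]]'; 
```

```text
time: 4.92
eef_pos: [515.1, -0.2, 141.4]
tcp_rot: [-180.0, -0.0, -15.0]
ft_force: [0.4, -0.2, 0.2]
gripper_width: 28.2
grip_force: 0.0
time: 5.08
eef_pos: [514.9, -0.7, 141.3]
tcp_rot: [180.0, 0.0, -15.0]
ft_force: [0.1, -1.7, 0.9]
gripper_width: 25.7
grip_force: 0.7
```

```bash
python3 -m creep '[[[0,0.005,0,0,0,0,-0.4],[0,0,0,0,0,0,-0.4]]]';python3 -m creep '[[[0,0,0,0,0,0,-0.45],[0,0,0,0,0,0,-0.45]]]'; 
```

```text
time: 5.25
eef_pos: [514.6, -1.8, 141.2]
tcp_rot: [-180.0, -0.0, -15.0]
ft_force: [-0.4, 0.2, 0.3]
gripper_width: 25.5
grip_force: 0.0
time: 5.42
eef_pos: [514.5, -1.8, 141.2]
tcp_rot: [180.0, 0.0, -15.0]
ft_force: [-0.2, -1.0, 0.0]
gripper_width: 23.4
grip_force: 0.5
```

```bash
python3 -m creep '[[[0,0.002,0,0,0,0,-0.5],[0,0,0,0,0,0,-0.5]]]';python3 -m creep '[[[0,0,0,0,0,0,-1],[0,0,0,0,0,0,-1],[0,0,0,0,0,0,-1]]]'; 
```

```text
time: 5.58
eef_pos: [514.5, -2.1, 141.3]
tcp_rot: [-180.0, -0.0, -15.0]
ft_force: [-0.3, -1.4, 0.5]
gripper_width: 21.9
grip_force: 28.1
time: 5.83
eef_pos: [514.5, -2.2, 141.3]
tcp_rot: [-180.0, -0.0, -15.0]
ft_force: [0.2, -0.6, -0.1]
gripper_width: 21.4
grip_force: 57.9
```

```bash
python3 -m creep '[[[0,0.0025,0,0.33,0,0,-1],[0,0.0025,0,0.33,0,0,-1],[0,0.0025,0,0.33,0,0,-1],[0,0.0025,0,0.33,0,0,-1],[0,0,0,0,0,0,-1]]]';python3 -c "
from plant import bot
print(bot.get_state()['torque'])"
```

```text
time: 6.25
eef_pos: [513.6, -5.3, 140.9]
tcp_rot: [-173.8, 0.0, -15.1]
ft_force: [2.0, 3.2, -7.9]
gripper_width: 21.7
grip_force: 58.6
[ 0.15469612 -0.35911724  0.0135891 ]
```

```bash
python3 -m creep '[[[0,-0.0025,-0.0005,-0.33,0,0,-1],[0,-0.0025,-0.0005,-0.33,0,0,-1],[0,-0.0025,-0.0006,-0.33,0,0,-1],[0,-0.0025,-0.0006,-0.33,0,0,-1],[0,-0.0025,-0.0006,-0.33,0,0,-1],[0,-0.0025,-0.0007,-0.33,0,0,-1],[0,-0.0025,-0.0008,-0.33,0,0,-1],[0,-0.0025,-0.0008,-0.33,0,0,-1],[0,0,0,0,0,0,-1]]]';python3 -c "
from plant import bot
print(bot.get_state()['torque'])"
```

```text
time: 7.0
eef_pos: [514.8, 1.6, 142.1]
tcp_rot: [173.8, 0.1, -14.8]
ft_force: [-0.0, -1.4, -10.9]
gripper_width: 21.0
grip_force: 59.0
[ 0.03425085 -0.20038515 -0.01019613]
```

```bash
python3 -m creep '[[[0,0.0026,-0.0005,0.33,0,0,-1],[0,0.0026,-0.0005,0.33,0,0,-1],[0,0.0026,-0.0006,0.33,0,0,-1],[0,0.0026,-0.0006,0.33,0,0,-1],[0,0.0026,-0.0007,0.33,0,0,-1],[0,0.0026,-0.0008,0.33,0,0,-1],[0,0.0026,-0.0008,0.33,0,0,-1],[0,0.0026,-0.0008,0.33,0,0,-1],[0,0,0,0,0,0,-1]]]';python3 -c "
from plant import bot
print(bot.get_state()['torque'])"
python3 - <<'E'
from fit import *
t=[]
for n,(x,y) in (("scene",(235,160)),):
    f=grab_frame(n);t.append(cv2.resize(f["image"][y:y+90,x:x+90],(540,540),interpolation=cv2.INTER_CUBIC))
cv2.imwrite("pics/g2.png",np.hstack(t)[:,:,::-1])
E
```

```text
time: 7.75
eef_pos: [512.9, -6.2, 144.0]
tcp_rot: [-173.9, 0.1, -15.1]
ft_force: [0.9, 2.3, -10.8]
gripper_width: 21.2
grip_force: 59.5
[ 0.08545331 -0.13011049  0.05270505]
```

View pics/g2.png

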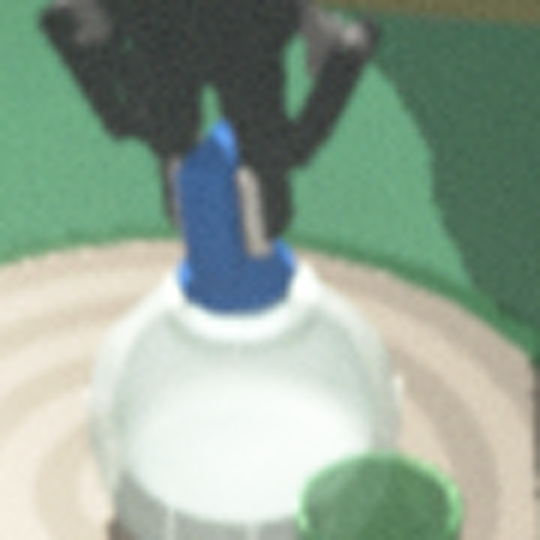

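The jar is standing, the stopper is leaned over with its collar at about (240,290), and it has risen roughly 2-3 mm. I'll keep rocking.

```bash
python3 -m creep '[[[0,-0.0027,-0.0004,-0.33,0,0,-1],[0,-0.0027,-0.0005,-0.33,0,0,-1],[0,-0.0027,-0.0006,-0.33,0,0,-1],[0,-0.0027,-0.0007,-0.33,0,0,-1],[0,-0.0027,-0.0008,-0.33,0,0,-1],[0,-0.0027,-0.0008,-0.33,0,0,-1],[0,-0.0027,-0.0008,-0.33,0,0,-1],[0,-0.0027,-0.0008,-0.33,0,0,-1],[0,0,0,0,0,0,-1]]]'; python3 -m creep '[[[0,0.0029,-0.0004,0.33,0,0,-1],[0,0.0029,-0.0005,0.33,0,0,-1],[0,0.0029,-0.0006,0.33,0,0,-1],[0,0.0029,-0.0007,0.33,0,0,-1],[0,0.0029,-0.0008,0.33,0,0,-1],[0,0.0029,-0.0008,0.33,0,0,-1],[0,0.0029,-0.0008,0.33,0,0,-1],[0,0.0029,-0.0008,0.33,0,0,-1],[0,0,0,0,0,0,-1]]]'
```

```text
time: 8.55
eef_pos: [514.3, 1.3, 145.8]
tcp_rot: [173.7, 0.1, -14.8]
ft_force: [-1.5, -2.7, -10.5]
gripper_width: 21.4
grip_force: 59.9
time: 9.3
eef_pos: [512.9, -6.4, 147.6]
tcp_rot: [-173.9, 0.1, -15.1]
ft_force: [0.8, 1.6, -11.8]
gripper_width: 21.3
grip_force: 59.8
```

```bash
python3 -m creep '[[[0,-0.003,-0.0003,-0.33,0,0,-1],[0,-0.003,-0.0005,-0.33,0,0,-1],[0,-0.003,-0.0006,-0.33,0,0,-1],[0,-0.003,-0.0007,-0.33,0,0,-1],[0,-0.003,-0.0008,-0.33,0,0,-1],[0,-0.003,-0.0008,-0.33,0,0,-1],[0,-0.003,-0.0008,-0.33,0,0,-1],[0,-0.003,-0.0008,-0.33,0,0,-1],[0,0,0,0,0,0,-1]]]'; python3 -m creep '[[[0,0.0032,-0.0003,0.33,0,0,-1],[0,0.0032,-0.0005,0.33,0,0,-1],[0,0.0032,-0.0006,0.33,0,0,-1],[0,0.0032,-0.0007,0.33,0,0,-1],[0,0.0032,-0.0008,0.33,0,0,-1],[0,0.0032,-0.0008,0.33,0,0,-1],[0,0.0032,-0.0008,0.33,0,0,-1],[0,0.0032,-0.0008,0.33,0,0,-1],[0,0,0,0,0,0,-1]]]'
```

```text
time: 10.05
eef_pos: [514.7, 1.5, 149.4]
tcp_rot: [173.8, 0.1, -14.9]
ft_force: [-1.9, -3.3, -7.2]
gripper_width: 21.4
grip_force: 60.2
time: 10.8
eef_pos: [513.5, -6.0, 151.6]
tcp_rot: [-173.8, -0.0, -15.1]
ft_force: [-1.7, 4.1, -2.2]
gripper_width: 21.2
grip_force: 61.3
```

```bash
python3 -m creep '[[[0,-0.0034,-0.0003,-0.33,0,0,-1],[0,-0.0034,-0.0005,-0.33,0,0,-1],[0,-0.0034,-0.0006,-0.33,0,0,-1],[0,-0.0034,-0.0007,-0.33,0,0,-1],[0,-0.0034,-0.0008,-0.33,0,0,-1],[0,-0.0034,-0.0008,-0.33,0,0,-1],[0,-0.0034,-0.0008,-0.33,0,0,-1],[0,-0.0034,-0.0008,-0.33,0,0,-1],[0,0,0,0,0,0,-1]]]'; python3 -m creep '[[[0,0.0036,-0.0005,0.33,0,0,-1],[0,0.0036,-0.0005,0.33,0,0,-1],[0,0.0036,-0.0005,0.33,0,0,-1],[0,0.0036,-0.0005,0.33,0,0,-1],[0,0,0,0,0,0,-1]]]'
```

```text
time: 11.55
eef_pos: [517.0, 3.5, 154.7]
tcp_rot: [174.0, -0.2, -14.8]
ft_force: [-2.0, 2.8, 9.4]
gripper_width: 21.5
grip_force: 62.5
time: 11.97
eef_pos: [514.8, -4.5, 154.5]
tcp_rot: [180.0, -0.1, -15.2]
ft_force: [0.5, 0.1, -1.4]
gripper_width: 21.2
grip_force: 61.2
```

```bash
python3 -m creep '[[[0,0,-0.005,0,0,0,-1],[0,0,-0.01,0,0,0,-1],[0,0,-0.012,0,0,0,-1],[0,0,-0.012,0,0,0,-1],[0,0,-0.008,0,0,0,-1],[0,0,-0.003,0,0,0,-1],[0,0,0,0,0,0,-1],[0,0,0,0,0,0,-1]]]'
python3 - <<'E'
from fit import *
t=[]
for n,(x,y) in (("scene",(235,150)),("top",(235,160))):
    f=grab_frame(n);cv2.imwrite(f"pics/raw_{n}.png",f["image"][:,:,::-1]);t.append(cv2.resize(f["image"][y:y+90,x:x+90],(400,400),interpolation=cv2.INTER_CUBIC))
cv2.imwrite("pics/g3.png",np.hstack(t)[:,:,::-1])
# jar outline compare in scene with the first picture
a=cv2.imread("pics/scene0.png");b=cv2.imread("pics/raw_scene.png")
r=(slice(222,262),slice(240,310))
A,Bb=[cv2.cvtColor(q[r],cv2.COLOR_BGR2GRAY).astype(np.float32) for q in(a,b)]
print(cv2.phaseCorrelate(A,Bb,cv2.createHanningWindow((70,40),cv2.CV_32F)), np.abs(A-Bb).mean())
print(bot.get_state()["tcp_rot"])
E
```

```text
time: 12.63
eef_pos: [514.4, -2.5, 168.8]
tcp_rot: [180.0, -0.0, -15.0]
ft_force: [-0.0, 0.1, -1.6]
gripper_width: 21.1
grip_force: 61.3
((-0.028188564101661484, -0.09865874725393198), 0.9755854417052534) 6.8092856
[ 1.79989676e+02  1.45631063e-02 -1.49977330e+01]
```

View pics/g3.png

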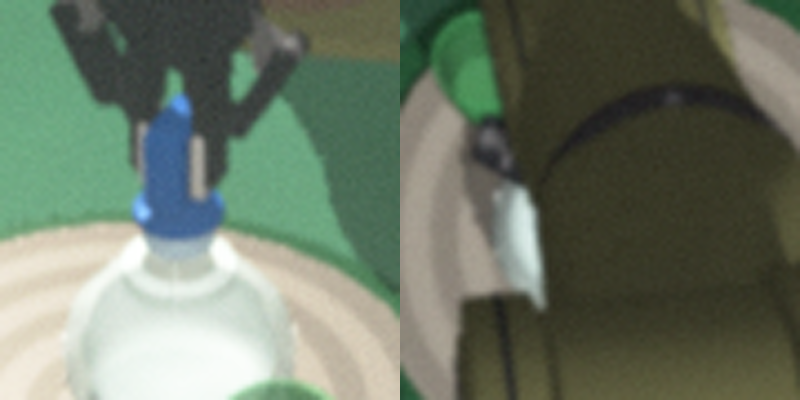

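```bash
python3 - <<'E'
from fit import *
f=grab_frame("scene")
i=f["image"].astype(int)
a=cv2.imread("pics/scene0.png")[:,:,::-1].astype(int)
for nm,q in(("start",a),("now",i)):
    s=q[185:225,268:282]; d=(s[...,2]-s[...,0]).mean(1); print(nm,dict(zip(range(185,225),d.round().astype(int))))
for r in(0,27.5): print(r,proj(f,[[514.4+24*c,-2.5,122.5+r] for c in(-1,0,1)])[:,1])
E
```

```text
start {185: np.int64(95), 186: np.int64(97), 187: np.int64(99), 188: np.int64(103), 189: np.int64(103), 190: np.int64(97), 191: np.int64(87), 192: np.int64(79), 193: np.int64(75), 194: np.int64(74), 195: np.int64(74), 196: np.int64(73), 197: np.int64(73), 198: np.int64(73), 199: np.int64(72), 200: np.int64(71), 201: np.int64(69), 202: np.int64(71), 203: np.int64(72), 204: np.int64(73), 205: np.int64(74), 206: np.int64(73), 207: np.int64(73), 208: np.int64(75), 209: np.int64(76), 210: np.int64(77), 211: np.int64(72), 212: np.int64(53), 213: np.int64(25), 214: np.int64(6), 215: np.int64(4), 216: np.int64(5), 217: np.int64(6), 218: np.int64(3), 219: np.int64(2), 220: np.int64(2), 221: np.int64(2), 222: np.int64(2), 223: np.int64(2), 224: np.int64(1)}
now {185: np.int64(51), 186: np.int64(50), 187: np.int64(50), 188: np.int64(50), 189: np.int64(49), 190: np.int64(49), 191: np.int64(49), 192: np.int64(49), 193: np.int64(52), 194: np.int64(60), 195: np.int64(69), 196: np.int64(75), 197: np.int64(77), 198: np.int64(76), 199: np.int64(77), 200: np.int64(76), 201: np.int64(77), 202: np.int64(71), 203: np.int64(51), 204: np.int64(31), 205: np.int64(23), 206: np.int64(20), 207: np.int64(13), 208: np.int64(3), 209: np.int64(-4), 210: np.int64(-5), 211: np.int64(-5), 212: np.int64(-5), 213: np.int64(-1), 214: np.int64(1), 215: np.int64(1), 216: np.int64(2), 217: np.int64(2), 218: np.int64(2), 219: np.int64(2), 220: np.int64(2), 221: np.int64(2), 222: np.int64(2), 223: np.int64(2), 224: np.int64(1)}
0 [201.62105086 207.59302061 213.76506723]
27.5 [192.09912718 197.99757928 204.09652616]
```

The collar's edge moved 9.4 px against 9.7 px predicted, so the grip did not slip and the gap is about 14 mm. The jar shows no movement.

```bash
python3 -c "
from plant import bot
print(bot.job_done())"
```

```text
the job is handed in; nothing more can be done
None
```

I rocked the stopper free and handed the job in: it is held upright about 14 mm above the jar's rim, and the pictures show the jar has not moved.

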